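# Mesh the buffing pad on the disc repair unit and hold it home

### The arm

A 6-joint arm with a two-finger parallel gripper is mounted at the origin on a cart in front of the work surface, level with it; the furniture and walls round the work are solid. World frame = base frame: x ahead of the robot, y to its left, z up, the work surface at z = 0. Lengths are in m, angles in rad, forces in N, time in s.
With the tool pointing down it reaches from about 0.3 to 0.825 m from the base axis. Payload 5.4 kg.
Tool frame: the origin (TCP) lies midway between the tips of the shut fingers; the grasp point (between the pads) lies 19 mm behind it (ctrl.pinch_z is the distance from the TCP to the grasp point, in m); z points along the fingers, y is the direction in which the jaws open and shut (so a half turn about z gives the same grasp; the last joint's range is limited). The gripper opens to 92 mm and grips with 3 to 60 N. Pads are 20 mm wide; open, the fingers measure 128 mm over their backs; the gripper's body (75 mm by 189 mm) begins 69 mm behind the grasp point.
Start: joints at [0.923, 0.158, 1.597, -0, 1.386, -0.21], TCP at [0.244, 0.521, 0.215] pointing down, gripper open.
Joint ranges: [-2.91, 2.91], [-0.94, 2.29], [0.18, 2.7], [-1.29, 4.43], [0.17, 2.64], [-3, 3]. Speed limits (rad/s): [2.57, 2.57, 3.14, 3.14, 3.14, 3.14].

### API

Orientations are given as a unit quaternion [w, x, y, z].
In Python, from cell import ctrl, get_image, camera_params gives the robot as it stands.
- The arm moves only by the tool servo_tool, never from a script. Its arguments are lists of equal length, an entry for each row: "claw": the finger opening in mm, from 0 to 91.9; "travel": the shift along the tool's x, y, z in mm, a list of three; "spin": the turn about the tool's z in degrees. A call has exactly 10 rows; each row shifts and turns the commanded pose from where the row before left it, along the tool's axes as they then stand; what a row does not reach is not made up. A row lasts 1/8 s, in which the tool goes at most 62.5 mm and 10.7 degrees, less where a joint would pass 70% of its speed; a pose out of reach is approached as far as the arm can. A call is refused whole if a number of a shift passes 62.5 or a number of a turn 10.7, either way. A call with a gripper value outside its range is refused whole. The fingers move at their own pace and stop on an object; "grip_force" is the grip in N (left out, the last holds). Time passes only in rows, so rows that do not move let the fingers close, or fill a call up. It gives the time, the measured TCP pose, the force and the opening at its end, in the units of the state.
- ctrl.observe(): the state, without advancing time (a new reading comes with each control period).
- get_image(name): name is "scene" or "top" or "wrist"; returns (picture, depth): 384x512x3 uint8, red, green, blue; 384x512 float32, m along the optical axis (not along the pixel's ray), 0 where there is no reading.
- camera_params(name): a dict with "vertical_fov" (degrees; the focal length in pixels is half the picture's height over the tangent of half this angle, whatever the lens; pixels are square), "cx", "cy" (the principal point, pixels), "extrinsics" (4x4, takes a point from world to camera coordinates). Camera axes: x right, y up, looking along -z (the intrinsics and any distortion apply to the point x, -y, -z); pixel columns grow to the right and rows downward; lengths in m; the calibration is good to about 2 mm. A picture is of the moment at which its call begins: read the wrist's pose just before it. camera_params takes no time and is no camera call; for the wrist camera it gives the pose at the moment of the call.
- ctrl.hand_in(): hands the job in, once; it reports no verdict.
The state is a dict: "t": time; "q": joint angles; "qd": joint speeds; "effort": joint torques, N m; "eef_pos": TCP position; "orientation": TCP orientation; "ft_force": force on the tool from outside, world axes, zero at the start; "torque": the same for the moment, N m; "opening": finger opening in m.
Only numpy, scipy, OpenCV 4.12 (cv2) and the standard library are available. Lean on these libraries where they do the work, as an engineer would, in place of code of your own. Each camera call takes 0.05 s, during which the arm holds its last target. There are 200 camera calls.

### The job

In the disc repair unit's parts tray lie two buffing pads; fit the one with the four-slotted, cross-shaped bore: lift it by its hub over the spindle, turn it until its slots mesh with the four ribs without forcing it, and slide it down until it has pressed the spring seat fully home. Finish while still holding the hub and keeping it pressed fully down, so that I can screw on the retaining cap; do not let go. Leave the other things around where they are (the other pad may be moved aside).

Things in the scene. Friction and masses are not known exactly. Their poses are not given: they have to be found in the camera images.
- twin_arm: Two fixed screens on struts. The left one stands upright 0.2 m in front of the robot's base, over the line from x 0.59, y -0.11 to x 0.14, y 0.17, 27 mm thick, top at z 0.34; the machine stands behind it. A strut runs left of the machine, from x 0.43, y 0.14, z 0.22 up to x 0.58, y 0.44, z 0.32 (60 mm thick). Travel with fingertips and load above z 0.37, then straight down. Origin without meaning.
- machine: Disc repair unit, a grey cabinet with a flat deck 220 mm above the desk; fixed. Origin on its underside, on the spindle's axis, z up; the case spans x -55 to 211, y -100 to 60 mm. A splash rim (91 mm across, 7 mm high) rings the spindle. Behind it the parts tray, floor at deck height, walls 5 mm high, inside x 53 to 204, y -46 to 46 mm: the two pads lie there, about x 93 and x 165.
- spindle_tip (a point): Top of the machine's upright steel spindle, on its axis, 40 mm above the deck. Round core 8.4 mm thick, nose tapered to 3.2 mm in its top 6 mm; four straight ribs at right angles, 22 mm across, 4.5 mm wide (top 3 mm: 20 mm across, 2.6 mm wide), rib tops 30 mm above the deck. The point's x and y axes point along the ribs and turn with the spindle.
- drive (a joint): Angle of the spindle about its upright axis, rad, counter-clockwise from above; at 0 the ribs point along the machine's x and y axes. Stiff (0.3 N m): it stays put while a pad rubs on the rib tops, but a meshed pad can turn it.
- seat (a joint): Travel of the round black spring seat (31 mm across) on the spindle, on which the pad comes to rest, m, growing as it is pressed: 0 up (top 14 mm above the deck), 0.008 fully down on its stop (6 mm above the deck). The spring pushes up with 5 N at the top, 9 N at the bottom, and lifts the pad again if it is let go.
- pad_four: The pad that fits, 60 g, 38 mm high: felt disc 56 mm across, 8 mm thick; black plate on it, 4 mm; grey eight-sided hub, 34 mm across flats, 26 mm high above the plate, one flat facing along x. Origin at the centre of its underside, felt down, z up. Bore right through, a cross from above: four slots 7 mm wide, 26 mm across, along the pad's x and y. Play on the ribs 1.2 mm, 0.1 rad.
- pad_three: The pad of another machine, which does not fit: like the first, same hub outside and same heights, but its felt disc is 68 mm across and its bore has three slots 120 degrees apart. Loose in the tray, origin at the centre of its underside.
- eraser: Bystander: eraser, 23 x 52 x 14 mm, lying on the right of the machine's deck, 76 mm beside the tray's middle line. Origin at the centre of its underside.
- tape: Bystander: roll of packing tape, 96 mm across, 48 mm high, on the desk. Origin at the centre of its underside.
- stapler: Bystander: dark desk stapler, 37 x 150 x 52 mm, on the desk. Origin at the centre of its underside.
- marker: Bystander: black marker pen, 133 mm long, 14 mm thick, on the desk between left screen and machine. Origin at the centre of its underside.
Mind the look-alikes: they are no part of the job. What is shaped like the pad_four but blue is not meant.

How it is judged:
On the way, in this order (a step that is already met when the one before it is completed fails the run):
1. the four-slotted pad is lifted clear of the tray (height (world z) of pad_four above 0.25 m), for 0.2 s.
2. the pad has meshed and slid down over the ribs (horizontal distance between pad_four and spindle_tip below 0.003 m and z of pad_four in the frame of machine below 0.243 m and angle between pad_four's own z axis and vertical below 0.1 rad), for 0.1 s.
At the end, for the whole second after the job is handed in: The four-slotted pad is meshed on the spindle (axis within 3 mm, upright within 0.08 rad), its underside 222 to 228.5 mm above the machine's underside with the spring seat pressed down at least 6.5 of its 8 mm, at rest, and the fingers still hold it with more than 3 N (value of joint seat above 0.0065 m and horizontal distance between pad_four and spindle_tip below 0.003 m and z of pad_four in the frame of machine between 0.222 and 0.2285 m and angle between pad_four's own z axis and vertical below 0.08 rad and contact force between the fingers and pad_four above 3 N and linear speed of pad_four below 0.02 m/s); the arm keeps its last pose, push and grip.
It fails at once if the pad is forced onto the machine with more than 60 N (contact force between pad_four and machine above 60 N).
It fails at once if a bystander (eraser, tape, stapler, marker) is moved more than 4 cm (distance of any of eraser, tape, stapler, marker from where it was at the start of the episode above 0.04 m).
It also fails if it takes over 42 s, if anything falls off the work surface, if the arm or the gripper's body presses on something with over 40 N, if the wrist force passes 120 N, or if a joint passes its speed limit or range.

## Working session

There is one attempt and no reset: what is moved stays moved. The work goes in short steps, Python scripts to look and compute and a tool call to move; the robot and the scene stay as the last step left them, time stands still between calls to the robot, and variables do not carry over. Pictures are saved under pics/ and viewed, about 8 in all and at most 12, crops included, and the job is handed in when it is done.

Besides the shell and the picture viewer there is one more tool, called by a JSON object that holds its "api" and its "payload", one argument or row to a line. servo_tool: Moves the arm, as the interface text tells. Its arguments: {"type":"object","properties":{"claw":{"type":"array","items":{"type":"number"}},"travel":{"type":"array","items":{"type":"array","items":{"type":"number"}}},"spin":{"type":"array","items":{"type":"number"}},"grip_force":{"type":"number"}},"required":["claw","travel","spin"]}

```bash
mkdir -p pics; ls; cat > h.py <<'E'
import numpy as np,cv2
from cell import ctrl,get_image,camera_params
def grab(n):
    P=camera_params(n); im,d=get_image(n); np.savez(f'{n}.npz',im=im,d=d,**{k:v for k,v in P.items() if isinstance(v,(int,float,list,np.ndarray))})
    return P,im,d
def K(P,h=384):
    return h/2/np.tan(np.radians(P['vertical_fov'])/2)
def p2w(P,d,u,v,z=None):
    f=K(P);E=np.array(P['extrinsics']);R,t=E[:3,:3],E[:3,3]
    r=np.array([(u-P['cx'])/f,-(v-P['cy'])/f,-1.])
    if z is None: return R.T@(r*d[int(round(v)),int(round(u))]-t)
    c=-R.T@t; w=R.T@r
    return c+w*(z-c[2])/w[2]
def w2p(P,p):
    E=np.array(P['extrinsics']);c=E[:3,:3]@p+E[:3,3];f=K(P)
    return P['cx']+f*c[0]/-c[2],P['cy']-f*c[1]/-c[2]
E
python3 - <<'E'
from h import *
a=[]
for n in['scene','top']:
    P,im,d=grab(n); print(n,{k:(v if k!='extrinsics' else np.round(v,3).tolist()) for k,v in P.items()}); a.append(im)
P,im,d=grab('wrist');print(P.keys());a.append(im)
cv2.imwrite('pics/1.png',cv2.resize(np.vstack([np.hstack(a[:2]),np.hstack([a[2],a[2]*0])]),(800,600))[:,:,::-1])
s=ctrl.observe();print(s)
print([x for x in dir(ctrl) if x[0]!='_'])
E
```

```text
pics
scene {'vertical_fov': 49.36856567301708, 'cx': 251.16792260497368, 'cy': 187.22016314358928, 'extrinsics': [[0.581, 0.814, 0.014, -0.454], [-0.406, 0.275, 0.872, 0.129], [0.705, -0.512, 0.49, -1.628], [0.0, 0.0, 0.0, 1.0]]}
top {'vertical_fov': 56.72761683759986, 'cx': 256.0860634591519, 'cy': 186.77550495998787, 'extrinsics': [[0.166, -0.986, 0.0, 0.024], [0.782, 0.132, 0.61, -0.554], [-0.601, -0.101, 0.793, -0.563], [0.0, 0.0, 0.0, 1.0]]}
dict_keys(['vertical_fov', 'cx', 'cy', 'extrinsics'])
{'t': 0.15, 'q': array([ 9.22940082e-01,  1.58906696e-01,  1.59790131e+00,  3.73039510e-05,
        1.38621553e+00, -2.10089352e-01]), 'qd': array([-0.00099259, -0.00381232, -0.00470242, -0.00154062,  0.00079871,
        0.00036541]), 'effort': array([ 6.53168099e-04, -3.85913408e+01, -3.22434461e+01,  7.00463215e-02,
        3.50880716e-02, -7.36719016e-05]), 'eef_pos': array([0.24346543, 0.52039329, 0.21386462]), 'orientation': array([-3.14249556e-04,  2.17143144e-01,  9.76139510e-01, -6.42991322e-04]), 'ft_force': array([-0.40366509,  0.37567508,  0.14633957]), 'torque': array([ 0.02126172, -0.00438579,  0.04505473]), 'opening': 0.09207121774431133}
['PlanningError', 'hand_in', 'observe', 'pinch_z']
```

View pics/1.png

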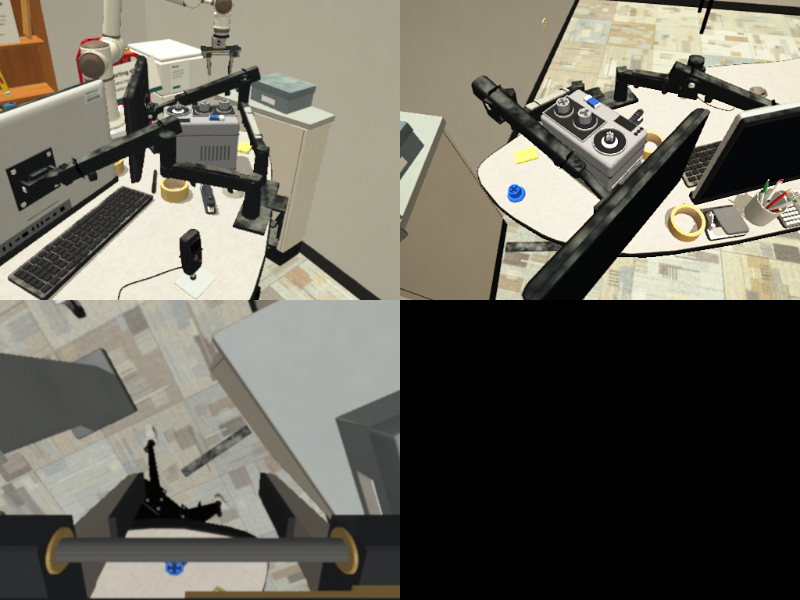

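The overview shows the machine at about (590,130) in the top half-panel and (200,130) in scene. The blue look-alike pad is on the desk at (515,193). I'll take a close crop of the machine from both views next.

```bash
python3 - <<'E'
from h import *
T=dict(np.load('top.npz'));S=dict(np.load('scene.npz'))
# top: panel px = full*(400/512), rows 300/384
a=cv2.resize(T['im'][110:210,180:320],None,fx=5,fy=5,interpolation=cv2.INTER_CUBIC)[:300*2]
cv2.imwrite('pics/2.png',a[:,:,::-1])
b=cv2.resize(S['im'][110:220,195:315],None,fx=5,fy=5,interpolation=cv2.INTER_CUBIC)
cv2.imwrite('pics/3.png',b[:,:,::-1])
E
```

```text
(no output)
```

View pics/2.png

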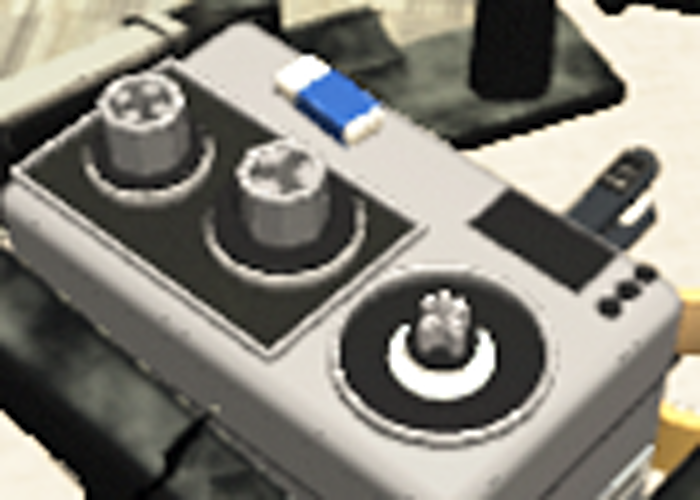

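View pics/3.png

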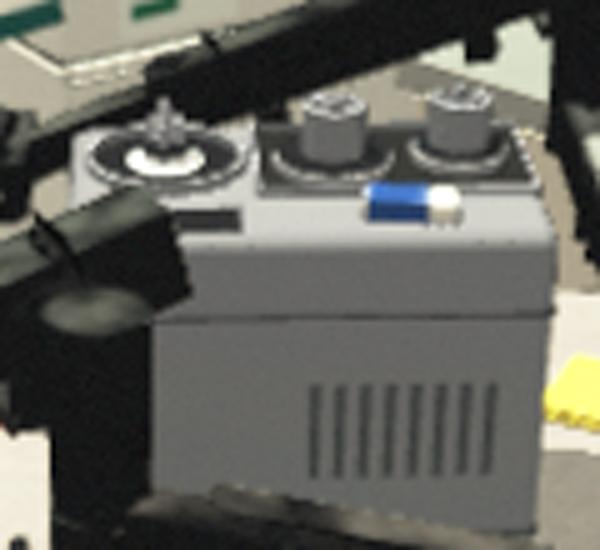

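Candidates in full top-image pixels:
- **(209,130):** far tray pad, with small felt and four slots.
- **(237,143):** near tray pad, with large felt and three slots.
- **About (147,247):** blue pad on the desk, a look-alike.

I choose the far tray pad. The spindle tip is at (268,169). Next I triangulate with the scene view.

```bash
python3 - <<'E'
from h import *
T=dict(np.load('top.npz'));S=dict(np.load('scene.npz'))
def ray(P,u,v):
    f=K(P);E=P['extrinsics'];R,t=E[:3,:3],E[:3,3];w=R.T@np.array([(u-P['cx'])/f,-(v-P['cy'])/f,-1]);return -R.T@t,w/np.linalg.norm(w)
for n,a,b,z in[('four',(209,130),(287,129.4),.258),('three',(236.6,143),(262,130.6),.258),('tip',(268,168.8),(228,130),.26)]:
    c1,w1=ray(T,*a);c2,w2=ray(S,*b)
    s=np.linalg.lstsq(np.c_[w1,-w2],c2-c1,rcond=None)[0]
    p,q=c1+s[0]*w1,c2+s[1]*w2
    print(n,'tri',((p+q)/2).round(4),'gap',np.linalg.norm(p-q).round(4),'top@z',p2w(T,T['d'],*a,z).round(4),'depthT',p2w(T,T['d'],*a).round(4),'depthS',p2w(S,S['d'],*b).round(4))
print(ctrl.pinch_z)
E
```

```text
four tri [0.6245 0.232  0.257 ] gap 0.0001 top@z [0.6236 0.2317 0.258 ] depthT [0.6344 0.2355 0.2473] depthS [0.6166 0.2388 0.2529]
three tri [0.5951 0.1658 0.2582] gap 0.0005 top@z [0.5956 0.1661 0.258 ] depthT [0.6028 0.1679 0.2505] depthS [0.5887 0.1705 0.2549]
tip tri [0.5371 0.0912 0.2574] gap 0.002 top@z [0.5356 0.0919 0.26  ] depthT [0.5368 0.092  0.2586] depthS [0.5402 0.0882 0.2587]
0.0187
```

{"api": "servo_tool", "payload": {
  "claw": [91,91,91,91,91,91,91,91,91,91],
  "travel": [
    [0,0,-50],
    [0,0,-50],
    [0,0,-50],
    [0,0,-40],
    [-50,-11,0],
    [-50,-11,0],
    [-50,-11,0],
    [-50,-11,0],
    [-50,-11,0],
    [-50,-11,0]
  ],
  "spin": [0,0,0,0,0,0,0,0,0,0],
  "grip_force": 20
}}

```text
t: 1.4
eef_pos: [0.4886, 0.3326, 0.4042]
orientation: [-0.0, 0.217, 0.976, -0.0]
ft_force: [0.8, -0.0, -0.0]
opening: 0.0911
```

```bash
cat >> h.py <<'E'
from scipy.spatial.transform import Rotation as Ro
def tool():
    s=ctrl.observe();q=s['orientation'];return s['eef_pos'],Ro.from_quat([q[1],q[2],q[3],q[0]]).as_matrix(),s
E
python3 - <<'E'
from h import *
p,R,s=tool();print(s['t'],p.round(4),R.round(3).tolist(),s['q'].round(3))
P,im,d=grab('wrist');E=P['extrinsics'];E=np.array(E)
c=-E[:3,:3].T@E[:3,3];print('cam in tool',R.T@(c-p),(R.T@E[:3,:3].T).round(3).tolist(),P['vertical_fov'],P['cx'],P['cy'])
for t in[(.6245,.232,.258),(.5951,.1658,.258),(.537,.0915,.26)]:
    t=np.array(t);print('pix',w2p(P,t),'delta tool mm',(R.T@(t-p)*1000).round(1))
E
```

```text
1.4 [0.4886 0.3326 0.4042] [[-0.906, 0.424, -0.001], [0.424, 0.906, -0.0], [0.001, -0.0, -1.0]] [ 0.393  0.156  1.233  0.     1.754 -0.74 ]
cam in tool [ 7.98789741e-02 -6.44750365e-05 -1.70253239e-01] [[0.001, 0.959, 0.284], [1.0, -0.001, -0.001], [-0.001, 0.284, -0.959]] 66.02432071822315 258.0145590401089 189.05224371895156
pix (np.float64(231.07789281874705), np.float64(304.6189809294224)) delta tool mm [-165.8  -33.4  146.2]
pix (np.float64(173.7835355552126), np.float64(305.54203815179335)) delta tool mm [-167.3 -105.8  146.2]
pix (np.float64(97.62298081257995), np.float64(292.0789380080756)) delta tool mm [-146.2 -197.8  144.2]
```

{"api": "servo_tool", "payload": {
  "claw": [91,91,91,91,91,91,91,91,91,91],
  "travel": [
    [-45,-30,0],
    [-45,-30,0],
    [-40,-30,0],
    [-30,-15,0],
    [0,0,0],
    [0,0,0],
    [0,0,0],
    [0,0,0],
    [0,0,0],
    [0,0,0]
  ],
  "spin": [8,0,0,0,0,0,0,0,0,0]
}}

```text
t: 2.7
eef_pos: [0.5709, 0.1622, 0.4046]
orientation: [-0.0, 0.285, 0.959, -0.0]
ft_force: [-0.1, 0.8, -0.3]
opening: 0.0912
```

```bash
python3 - <<'E'
from h import *
p,R,s=tool();print(s['t'],p.round(4),R.round(3).tolist(),s['q'].round(3),s['ft_force'],s['torque'])
P,im,d=grab('wrist')
for t in[(.6245,.232,.258),(.5951,.1658,.258),(.537,.0915,.26)]:
    t=np.array(t);print('pix',w2p(P,t),'delta tool mm',(R.T@(t-p)*1000).round(1))
cv2.imwrite('pics/4.png',cv2.resize(im,(800,600),interpolation=cv2.INTER_CUBIC)[:,:,::-1])
E
```

```text
2.7 [0.5709 0.1622 0.4046] [[-0.838, 0.546, -0.0], [0.546, 0.838, -0.0], [0.0, -0.0, -1.0]] [ 0.073  0.162  1.225 -0.     1.755 -0.92 ] [-0.08941666  0.76785781 -0.25461252] [-0.01974299 -0.00399679  0.03329683]
pix (np.float64(336.6030839026032), np.float64(183.18036854289025)) delta tool mm [ -6.9  87.8 146.6]
pix (np.float64(272.13227273253784), np.float64(192.97301913311532)) delta tool mm [-18.3  16.3 146.6]
pix (np.float64(187.51643383828656), np.float64(186.3861625983839)) delta tool mm [-10.2 -77.7 144.6]
```

View pics/4.png

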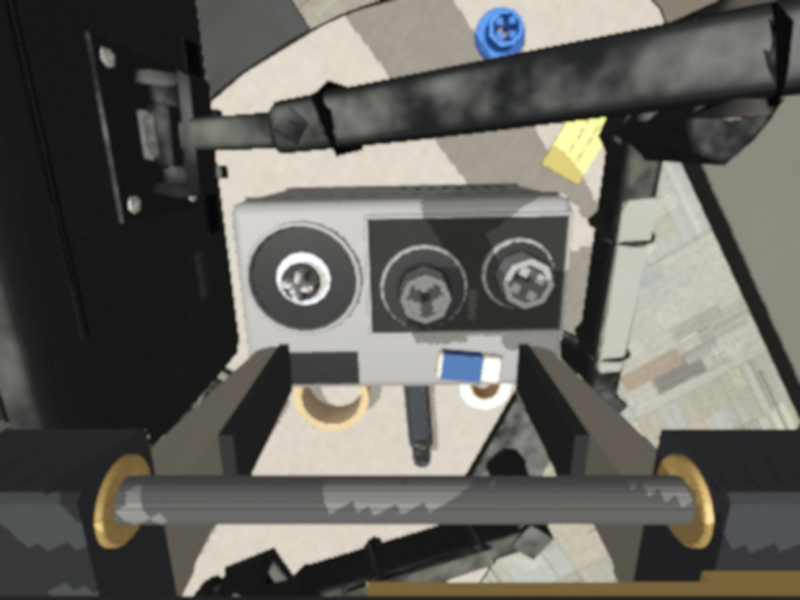

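The wrist view shows the four-slot pad's hub at (527,282), or (337,180) in full pixels. The three-slot pad is at (425,298) and the spindle at (302,283). Next is a close crop to confirm the bores and angles.

```bash
python3 - <<'E'
from h import *
W=dict(np.load('wrist.npz'));im=W['im']
a=[cv2.resize(im[y-20:y+20,x-20:x+20],(390,390),interpolation=cv2.INTER_CUBIC) for x,y in[(337,181),(192,181)]]
cv2.imwrite('pics/5.png',np.hstack(a)[:,:,::-1])
E
```

```text
(no output)
```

View pics/5.png

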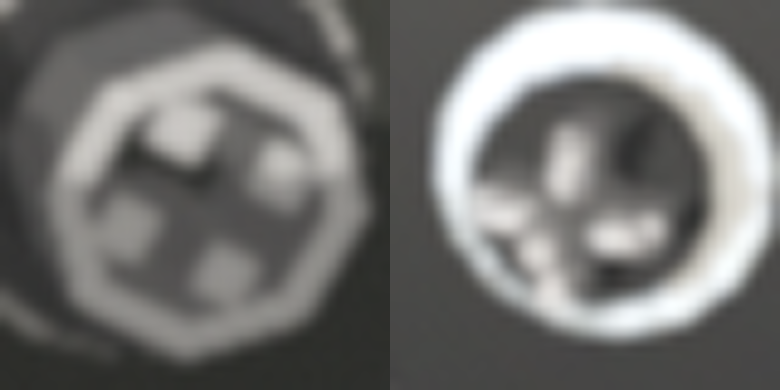

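The hub shows four bright quadrant posts and the spindle shows four ribs. The ribs are about 10° clockwise in the image and the hub flats about 17° counter-clockwise. Before choosing a grasp yaw, I check the tall obstacles around the pad and refine positions.

```bash
python3 - <<'E'
from h import *
W=dict(np.load('wrist.npz'));d=W['d'];P=W
p,R,s=tool()
for n,uv,z in[('four',(337.3,180.5),.258),('three',(272,190.7),.258),('ribs(30mm)',(192-19.5+ (565-390)/9.75-.5,181-20+220/9.75-.5),.25)]:
    w=p2w(P,d,*uv,z);print(n,w.round(4),'dtool',(R.T@(w-p)*1000).round(1),'depth',p2w(P,d,*uv).round(4))
f=K(P);E=P['extrinsics'];v,u=np.mgrid[:384,:512]
C=np.stack([(u-P['cx'])/f*d,-(v-P['cy'])/f*d,-d],-1)
X=(C-E[:3,3])@E[:3,:3]; ok=(d>0)&(v<270)&~((v>210)&((u<190)|(u>325)))
for c in[(.6245,.232),(.537,.0915)]:
    rel=(X-np.array([*c,0]))@R   # tool axes
    hi=ok&(X[...,2]>.29)&(X[...,2]<.38)
    r=np.hypot(rel[...,0],rel[...,1]);a=np.degrees(np.arctan2(rel[...,0],rel[...,1])) # ccw from tool y
    for k in range(-180,180,20):
        m=hi&(a>=k)&(a<k+20)&(r<.16)
        if m.any(): i=np.argmin(np.where(m,r,9));print(c,k,'nearest mm',(r.flat[i]*1000).round(),'z',X[...,2].flat[i].round(3),'maxz',X[...,2][m].max().round(3))
E
```

```text
four [0.6222 0.2341 0.258 ] dtool [ -3.7  88.4 146.6] depth [0.6359 0.2374 0.2213]
three [0.5928 0.1671 0.258 ] dtool [-15.6  16.2 146.6] depth [0.6035 0.1624 0.2197]
ribs(30mm) [0.5364 0.0926 0.25  ] dtool [ -9.  -77.1 154.6] depth [0.5358 0.0945 0.2555]
(0.6245, 0.232) 40 nearest mm 118.0 z 0.301 maxz 0.335
(0.6245, 0.232) 60 nearest mm 111.0 z 0.295 maxz 0.327
(0.6245, 0.232) 80 nearest mm 108.0 z 0.29 maxz 0.308
(0.6245, 0.232) 100 nearest mm 113.0 z 0.29 maxz 0.291
(0.537, 0.0915) -180 nearest mm 128.0 z 0.298 maxz 0.332
(0.537, 0.0915) 140 nearest mm 138.0 z 0.291 maxz 0.328
(0.537, 0.0915) 160 nearest mm 128.0 z 0.297 maxz 0.332
```

```bash
python3 - <<'E'
from h import *
W=dict(np.load('wrist.npz'));P=W;d=W['d'];f=K(P);E=P['extrinsics'];v,u=np.mgrid[:384,:512]
C=np.stack([(u-P['cx'])/f*d,-(v-P['cy'])/f*d,-d],-1);Z=((C-E[:3,3])@E[:3,:3])[...,2]
print((Z[164:200,320:357]*1000).round().astype(int)-200)
E
```

```text
[[31 33 33 ... 20 21 21]
 [32 32 32 ... 20 22 21]
 [30 32 32 ... 21 21 19]
 ...
 [20 21 21 ... 21 21 20]
 [20 21 21 ... 20 21 21]
 [21 21 21 ... 21 22 20]]
```

```bash
python3 - <<'E'
from h import *
W=dict(np.load('wrist.npz'));P=W;d=W['d'];f=K(P);E=P['extrinsics'];v,u=np.mgrid[:384,:512]
C=np.stack([(u-P['cx'])/f*d,-(v-P['cy'])/f*d,-d],-1);Z=((C-E[:3,3])@E[:3,:3])[...,2]
for r in Z[164:200,320:357]: print(''.join('#' if z>.25 else '+' if z>.24 else '-' if z>.227 else '.' for z in r))
print()
for r in Z[163:203,172:212]: print(''.join('#' if z>.252 else '+' if z>.244 else '-' if z>.23 else '.' for z in r))
E
```

```text
------------++++++++-------------....
---------+++++++####++----------.....
-------#+++++##########+---------....
----+++++++##############+-------....
----++++###################+------...
---+++#######################------..
---+++#############-.#########-----..
--+++#############-----#########---..
--+++##############--+---#######---..
-+++################-+++-++#####---..
++++######.########-+++++++######--..
+++#######..#######-+++###++#####--..
+++######.....####-+++###########--..
++######........##.+++############-..
++######-...........++############...
+######+++...........#############...
+########++.---......-############...
+#####+#####-----..#.---###########..
++###########--+--..-----+#########..
-+############-+++-.----+++########..
-+############++++++----+++#######...
-+###########-+++###+--+++########...
--+##########++++#####++++#######....
--+#####-###--++#######+++#######....
--+#####++-----+################.....
---+#####+++--#+###############......
----#######+++++###############......
-----########++++#############.......
-----#########################......
[... 1208 characters left out ...]
...
..........---########+++++++-----.......
..........----######+-----++----........
...........----#####------------........
............----#+++-----------.........
.............---++++----------..........
...............-++++---------...........
...............+++++-------.............
.....................--.................
.#......................................
........................................
........................................
.................#......................
.............#..........................
........................................
........................................
................#.......................
........................................
```

Depth confirms it: the bright posts are at hub height (0.258) and the cross between them is open down to the deck. So the slots are about 27° clockwise in the image and the ribs about 10°. I move above the pad with yaw +27.

{"api": "servo_tool", "payload": {
  "claw": [91,91,91,91,91,70,60,60,60,60],
  "travel": [
    [-2.5,30,0],
    [-2.5,30,0],
    [0,28,0],
    [0,0,0],
    [0,0,0],
    [0,0,0],
    [0,0,40],
    [0,0,45],
    [0,0,0],
    [0,0,0]
  ],
  "spin": [0,0,0,9,9,9,0,0,0,0]
}}

```text
t: 4.0
eef_pos: [0.6239, 0.233, 0.3218]
orientation: [0.001, 0.501, 0.866, 0.001]
ft_force: [-0.1, 0.2, 0.5]
opening: 0.0602
```

```bash
python3 - <<'E'
from h import *
p,R,s=tool();print(s['t'],p.round(4),R.round(3).tolist(),s['q'].round(3))
P,im,d=grab('wrist')
t=np.array((.6233,.233,.258));u,v=w2p(P,t);print('pix',u,v)
f=K(P);E=np.array(P['extrinsics']);vv,uu=np.mgrid[:384,:512]
C=np.stack([(uu-P['cx'])/f*d,-(vv-P['cy'])/f*d,-d],-1);X=(C-E[:3,3])@E[:3,:3]
m=(X[...,2]>.251)&(X[...,2]<.265)&(np.hypot(X[...,0]-t[0],X[...,1]-t[1])<.035)
m=m.astype(np.uint8);c,_=cv2.findContours(m,0,1);c=max(c,key=cv2.contourArea);h=cv2.convexHull(c)
pts=np.array([p2w(P,d,*q,.258) for q in h[:,0]]);(cx,cy),r=cv2.minEnclosingCircle(pts[:,:2].astype(np.float32)*1000)
print('hub',cx,cy,r,'dtool',(R.T@(np.array([cx/1000,cy/1000,.258])-p)*1000).round(1),'ztop',np.median(X[...,2][m>0]))
u,v=int(u),int(v)
cv2.imwrite('pics/6.png',cv2.resize(im[v-50:v+50,u-60:u+60],None,fx=5,fy=5,interpolation=cv2.INTER_CUBIC)[:,:,::-1])
E
```

```text
4.0 [0.6239 0.233  0.3218] [[-0.499, 0.867, 0.003], [0.867, 0.499, 0.0], [-0.001, 0.003, -1.0]] [ 0.176  0.353  1.157  0.     1.629 -0.346]
pix 256.67041792819793 201.15150870391557
hub 623.8353271484375 234.59442138671875 18.74002456665039 dtool [ 1.4  0.6 63.8] ztop 0.25762082096900674
```

View pics/6.png

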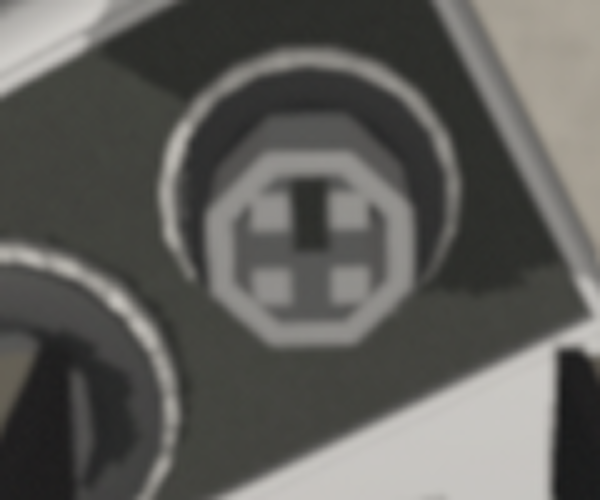

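The crop shows the four-slotted cross squarely aligned with the jaws, hub centred at (310,250). I descend and grip.

{"api": "servo_tool", "payload": {
  "claw": [60,60,60,60,34,30,30,30,30,30],
  "travel": [
    [1.4,0.6,30],
    [0,0,30],
    [0,0,20],
    [0,0,6.3],
    [0,0,0],
    [0,0,0],
    [0,0,0],
    [0,0,0],
    [0,0,0],
    [0,0,0]
  ],
  "spin": [0,0,0,0,0,0,0,0,0,0],
  "grip_force": 35
}}

```text
t: 5.3
eef_pos: [0.6236, 0.2345, 0.2346]
orientation: [0.001, 0.501, 0.866, 0.001]
ft_force: [-0.2, 0.6, 6.3]
opening: 0.0334
```

{"api": "servo_tool", "payload": {
  "claw": [30,30,30,30,30,30,30,30,30,30],
  "travel": [
    [0,0,-20],
    [0,0,-45],
    [0,0,-50],
    [0,0,-45],
    [-20,-36.6,0],
    [-20,-36.6,0],
    [-20,-36.6,0],
    [-20,-36.6,0],
    [0,0,0],
    [0,0,0]
  ],
  "spin": [0,0,0,0,0,0,0,0,-8.5,-8]
}}

```text
t: 6.55
eef_pos: [0.5356, 0.0916, 0.3942]
orientation: [0.0, 0.37, 0.929, 0.0]
ft_force: [0.2, -0.7, -0.4]
opening: 0.0335
```

```bash
python3 - <<'E'
from h import *
p,R,s=tool();print(s['t'],p.round(4),R.round(3).tolist(),s['q'].round(3),s['ft_force'].round(2),s['opening'])
a=[]
for n in['top','scene','wrist']:
    P,im,d=grab(n);u,v=[int(x) for x in w2p(P,np.array([.5367,.092,.3]))];print(n,u,v)
    if n!='wrist':u,v=max(u,50),max(v,60);a.append(cv2.resize(im[v-60:v+60,u-50:u+50],(266,320),interpolation=cv2.INTER_CUBIC))
    else:a.append(cv2.resize(im[80:320,156:356],(266,320)))
cv2.imwrite('pics/7.png',np.hstack(a)[:,:,::-1])
E
```

```text
6.55 [0.5356 0.0916 0.3942] [[-0.727, 0.687, 0.001], [0.687, 0.727, 0.0], [-0.0, 0.0, -1.0]] [-0.053  0.025  1.392  0.     1.725 -0.867] [ 0.23 -0.65 -0.41] 0.03348294463222528
top 268 154
scene 228 115
wrist 258 191
```

View pics/7.png

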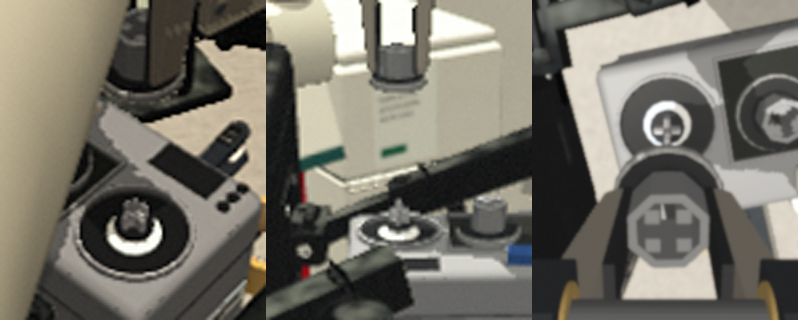

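The pad is held level. The wrist view shows the spindle at about (256,176) full pixels and the hub at about (257,252). I rectify both onto their own planes in tool axes to compare centre and angle.

```bash
cat > rect.py <<'E'
from h import *
def rect(P,im,c,R,z,half=.02,n=390):
    # output: right=tool y, up=tool x, centred at tool axis point c (world xy)
    g=np.linspace(-half,half,n);Y,X=np.meshgrid(g,-g)
    W=np.stack([X,Y,0*X],-1)@R.T; W[...,:2]+=c[:2]; W[...,2]=z
    E=np.array(P['extrinsics']);C=W@E[:3,:3].T+E[:3,3];f=K(P)
    return cv2.remap(im,(P['cx']+f*C[...,0]/-C[...,2]).astype(np.float32),(P['cy']-f*C[...,1]/-C[...,2]).astype(np.float32),cv2.INTER_CUBIC)
def both(name):
    p,R,s=tool();P,im,d=grab('wrist')
    Rz=np.column_stack([R[:,0],R[:,1],R[:,2]])
    a=rect(P,im,p,Rz,p[2]+.023);b=rect(P,im,p,Rz,.25)
    for q in(a,b): cv2.line(q,(0,195),(389,195),(255,0,0),1);cv2.line(q,(195,0),(195,389),(255,0,0),1)
    cv2.imwrite(name,np.hstack([a,b])[:,:,::-1]);return p,R,s
E
python3 -c "
from rect import *
p,R,s=both('pics/8.png');print(p,s['t'])"
```

```text
[0.53592043 0.09207291 0.39388564] 6.7
```

View pics/8.png

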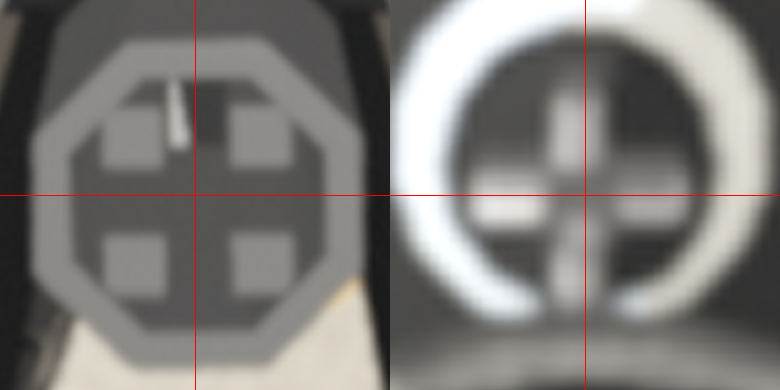

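The hub centre is about (+0.2 y, −0.6 x) mm off the crosshair and the ribs about (−0.8 y, −0.7 x) mm, with the ribs about 1.5° clockwise of the pad. I correct this, go partway down and look again.

{"api": "servo_tool", "payload": {
  "claw": [30,30,30,30,30,30,30,30,30,30],
  "travel": [
    [0,-1,0],
    [0,0,25],
    [0,0,25],
    [0,0,10],
    [0,0,0],
    [0,0,0],
    [0,0,0],
    [0,0,0],
    [0,0,0],
    [0,0,0]
  ],
  "spin": [1.5,0,0,0,0,0,0,0,0,0]
}}

```text
t: 8.0
eef_pos: [0.5353, 0.0914, 0.3333]
orientation: [0.0, 0.383, 0.924, 0.0]
ft_force: [-0.3, 0.6, -0.6]
opening: 0.0335
```

```bash
python3 -c "
from rect import *
p,R,s=both('pics/9.png');print(p,s['t'],s['ft_force'],R[:,2])"
```

```text
[0.53532497 0.09137215 0.33334177] 8.0 [-0.30153186  0.58276551 -0.63876997] [ 2.40743187e-05  6.74523152e-06 -1.00000000e+00]
```

View pics/9.png

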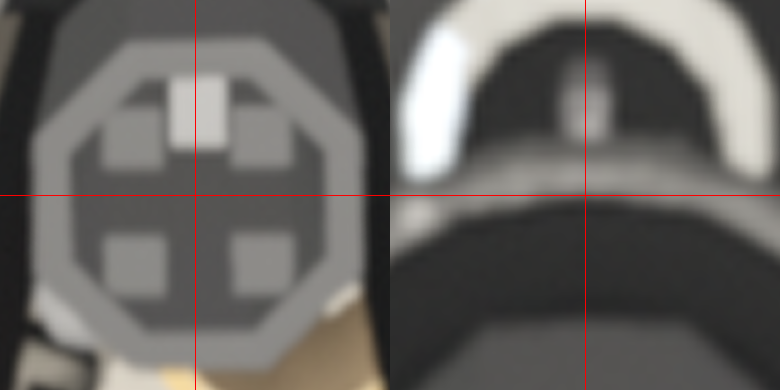

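The hub and the visible rib now line up within about 0.2 mm in y and about 1° in yaw. The x offset looks like −0.4 to −1 mm, inside the ±1.2 mm play. I shift −0.6 in x and descend to just above the rib tops, checking force.

{"api": "servo_tool", "payload": {
  "claw": [30,30,30,30,30,30,30,30,30,30],
  "travel": [
    [-0.6,0,0],
    [0,0,20],
    [0,0,20],
    [0,0,12],
    [0,0,5],
    [0,0,3],
    [0,0,3],
    [0,0,0],
    [0,0,0],
    [0,0,0]
  ],
  "spin": [0,0,0,0,0,0,0,0,0,0]
}}

```text
t: 9.3
eef_pos: [0.5358, 0.0909, 0.2705]
orientation: [0.0, 0.383, 0.924, 0.0]
ft_force: [0.8, 0.2, -0.4]
opening: 0.0336
```

No contact force so far. I continue through the ribs in small steps.

{"api": "servo_tool", "payload": {
  "claw": [30,30,30,30,30,30,30,30,30,30],
  "travel": [
    [0,0,2],
    [0,0,2],
    [0,0,2],
    [0,0,2],
    [0,0,2],
    [0,0,2],
    [0,0,1],
    [0,0,0],
    [0,0,0],
    [0,0,0]
  ],
  "spin": [0,0,0,0,0,0,0,0,0,0]
}}

```text
t: 10.55
eef_pos: [0.5358, 0.0909, 0.2574]
orientation: [0.0, 0.383, 0.924, 0.0]
ft_force: [-0.4, -0.3, -0.5]
opening: 0.0334
```

{"api": "servo_tool", "payload": {
  "claw": [30,30,30,30,30,30,30,30,30,30],
  "travel": [
    [0,0,2],
    [0,0,2],
    [0,0,2],
    [0,0,2],
    [0,0,2],
    [0,0,2],
    [0,0,2],
    [0,0,1],
    [0,0,0],
    [0,0,0]
  ],
  "spin": [0,0,0,0,0,0,0,0,0,0]
}}

```text
t: 11.8
eef_pos: [0.5359, 0.0909, 0.2435]
orientation: [0.0, 0.383, 0.924, 0.0]
ft_force: [-3.3, -0.7, 7.4]
opening: 0.0336
```

{"api": "servo_tool", "payload": {
  "claw": [30,30,30,30,30,30,30,30,30,30],
  "travel": [
    [0.3,-0.3,0],
    [0,0,1],
    [0,0,1],
    [0,0,0.5],
    [0,0,0.3],
    [0,0,0],
    [0,0,0],
    [0,0,0],
    [0,0,0],
    [0,0,0]
  ],
  "spin": [0,0,0,0,0,0,0,0,0,0]
}}

```text
t: 13.05
eef_pos: [0.5358, 0.0909, 0.2411]
orientation: [0.001, 0.383, 0.924, 0.0]
ft_force: [-2.8, 0.3, 7.2]
opening: 0.034
```

{"api": "servo_tool", "payload": {
  "claw": [30,30,30,30,30,30,30,30,30,30],
  "travel": [
    [0,0,0.5],
    [0,0,0.5],
    [0,0,0.5],
    [0,0,0],
    [0,0,0],
    [0,0,0],
    [0,0,0],
    [0,0,0],
    [0,0,0],
    [0,0,0]
  ],
  "spin": [0,0,0,0,0,0,0,0,0,0]
}}

```text
t: 14.3
eef_pos: [0.5359, 0.0909, 0.2405]
orientation: [0.001, 0.383, 0.924, 0.0]
ft_force: [-5.0, -0.2, 11.6]
opening: 0.0338
```

```bash
python3 - <<'E'
from rect import *
p,R,s=both('pics/10a.png');print(p,s['t'],s['ft_force'],s['torque'],R[:,2],s['opening'])
P=dict(np.load('wrist.npz'));d=P['d'];f=K(P);E=P['extrinsics'];v,u=np.mgrid[:384,:512]
C=np.stack([(u-P['cx'])/f*d,-(v-P['cy'])/f*d,-d],-1);X=(C-E[:3,3])@E[:3,:3]
rel=(X-p)@R
m=(np.hypot(rel[...,0],rel[...,1])<.017)&(X[...,2]>.25)&(d>0)
print('hubtop z pct',np.percentile(X[...,2][m],[10,30,50,70,90]).round(4),m.sum())
mm=m&(abs(X[...,2]-np.median(X[...,2][m]))<.004)
A=np.c_[rel[mm][:,:2],np.ones(mm.sum())];print('plane',np.linalg.lstsq(A,rel[mm][:,2],rcond=None)[0])
# raw closeup
im=P['im'];a=np.hstack([cv2.resize(im[120:300,166:346],(400,400),interpolation=cv2.INTER_CUBIC),cv2.resize(cv2.imread('pics/10a.png')[:,:390,::-1],(400,400))])
cv2.imwrite('pics/10.png',a[:,:,::-1])
E
```

```text
[0.53591972 0.09089522 0.24045126] 14.3 [-4.99946495 -0.21157992 11.63311879] [-0.05363457  0.88249082  0.05345386] [ 2.49388694e-03 -3.44001193e-04 -9.99996831e-01] 0.03384018386884322
hubtop z pct [0.254  0.26   0.2631 0.264  0.2708] 3056
plane [-0.00804831  0.00424788 -0.02269829]
```

View pics/10.png

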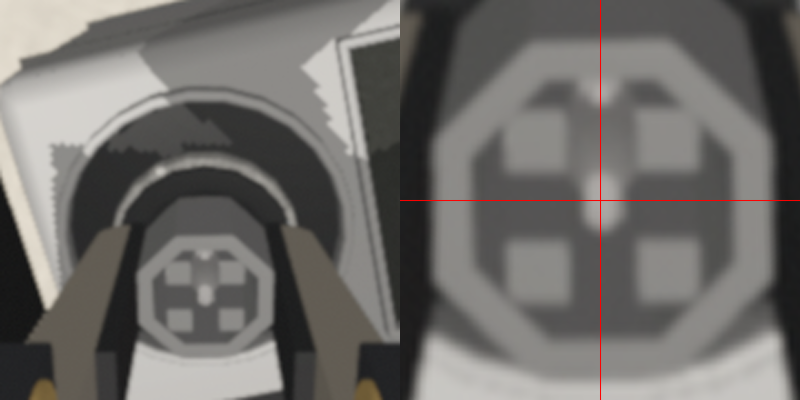

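The pad is meshed, with the spindle nose visible in the centre of the cross. The hub top is at about z 0.264, so the underside is at about 0.226. The axial force has jumped to 11.6 N, above the 9 N spring, so the seat appears to be on its stop. I press slightly more to confirm.

{"api": "servo_tool", "payload": {
  "claw": [30,30,30,30,30,30,30,30,30,30],
  "travel": [
    [0,0,0.5],
    [0,0,0.3],
    [0,0,0],
    [0,0,0],
    [0,0,0],
    [0,0,0],
    [0,0,0],
    [0,0,0],
    [0,0,0],
    [0,0,0]
  ],
  "spin": [0,0,0,0,0,0,0,0,0,0]
}}

```text
t: 15.6
eef_pos: [0.536, 0.0909, 0.2404]
orientation: [0.001, 0.383, 0.924, 0.0]
ft_force: [-5.7, -0.9, 14.6]
opening: 0.0335
```

The tool stopped at z 0.2404 while the force rose to 14.6 N, so it is on the hard stop, well below the 60 N limit. I hand in.

```bash
python3 -c "
from h import *
s=ctrl.observe();print(s['t'],s['eef_pos'],s['ft_force'],np.abs(s['qd']).max());print(ctrl.hand_in())"
```

```text
15.6 [0.53599971 0.09088395 0.24042426] [-5.68080981 -0.90272541 14.61248846] 0.0015713457321997579
the job is handed in; nothing more can be done
None
```

The four-slotted pad is on the spindle and pressed fully down, and the gripper is still holding the hub (grip set to 35 N). I handed the job in at 15.6 s; it gives no verdict.

I gripped the pad on its hub flats, lifted it over the spindle and turned it about 15° to match the ribs. It slid over the ribs with no measurable force.

**Last checks:**
- **Meshing:** the wrist camera showed the spindle nose in the middle of the cross bore.
- **Height:** the hub top was at about z 0.264, which puts the underside at about 0.226 m. That depth reading was noisy, with a median of 0.263.
- **On the stop:** a further 0.8 mm of commanded push moved the tool only 0.1 mm. The downward push rose from 11.6 to 14.6 N, above the 9 N spring.
- **At rest:** the joints were practically still at hand-in.

**What did not fully agree:**
- About 5.7 N of sideways force remains, from a small centring error within the play; a 0.4 mm shift did not remove it.
- One force reading while pressing down was lower than expected (7.2 N against about 8.6 N).
- My camera estimates of the spindle's position differed by up to about 2 mm.

I never moved the other pad, the eraser, tape, stapler or marker, but I did not re-check their positions at the end.

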